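# Clamp a tensile bar in the gauge-marking jig

## Robot

A 6-joint arm with a two-finger parallel gripper is mounted at the origin on a cart in front of the work surface, level with it; the furniture and walls round the work are solid. World frame = base frame: x ahead of the robot, y to its left, z up, the work surface at z = 0. Lengths are in m, angles in rad, forces in N, time in s.
With the tool pointing down it reaches from about 0.375 to 0.975 m from the base axis. Payload 3.8 kg.
Tool frame: the origin (TCP) lies midway between the tips of the shut fingers; the grasp point (between the pads) lies 19 mm behind it; z points along the fingers, y is the direction in which the jaws open and shut (so a half turn about z gives the same grasp; the last joint's range is limited). The gripper opens to 85 mm and grips with 20 to 120 N. Pads are 22 mm wide; open, the fingers measure 114 mm over their backs; the gripper's body (76 mm by 85 mm) begins 54 mm behind the grasp point. The pads swing forward as they close: fully open they stand 13 mm farther back than shut.
Start: joints at [-1.201, 0.264, 1.604, -0, 1.274, -0.037], TCP at [0.267, -0.62, 0.231] pointing down, gripper open.
Joint ranges: [-2.63, 2.63], [-0.94, 2.18], [0.31, 2.57], [-1.31, 4.45], [0, 2.66], [-2.55, 2.55]. Speed limits (rad/s): [2.57, 2.57, 3.14, 3.14, 3.14, 3.14].

## Interface

Orientations are given as a rotation vector (axis times angle).
In Python, from workcell import bot gives the robot as it stands. The module is installed in compiled form; this text tells all that it offers.
- The arm moves only by the tool move_arm, never from a script. Its argument "steps" is a list of rows, each a list of 5 numbers: the shift along the tool's x, y, z in mm, then the turn about the tool's z in degrees, then the opening in per cent of the stroke, from 0 (shut) to 100 (fully open). In form: [[tx, ty, tz, turn, claw], ...]. A call has 1 to 20 rows; each row is the pose to reach, as a shift and turn from the pose commanded when the call began, along the tool's axes at that moment; what a row does not reach only later rows make up. A row lasts 1/10 s, in which the tool goes at most 50 mm and 8.59 degrees, less where a joint would pass 70% of its speed; a pose out of reach is approached as far as the arm can. A call with a gripper value outside its range is refused whole. The fingers move at their own pace and stop on an object; "newtons" is the grip in N (left out, the last holds). Time passes only in rows, so rows that repeat a pose let the fingers close. It gives the time, the measured TCP pose, the force and the opening at its end, in the units of the state.
- bot.read_state(): the state, without advancing time (a new reading comes with each control period).
- bot.read_camera(name): name is "scene" or "top"; returns a dict with "pixels" (400x640x3 uint8, red, green, blue), "depth" (400x640 float32, m along the optical axis (not along the pixel's ray), 0 where there is no reading), "fovy" (degrees; the focal length in pixels is half the picture's height over the tangent of half this angle, whatever the lens; pixels are square), "cx", "cy" (the principal point, pixels), "xyz" and "attitude" of the camera in the world. Camera axes: x right, y up, looking along -z (the intrinsics and any distortion apply to the point x, -y, -z); pixel columns grow to the right and rows downward; lengths in m; the calibration is good to about 2 mm. A picture is of the moment at which its call begins.
- bot.finish_job(): hands the job in, once; it reports no verdict.
The state is a dict: "time": time; "q": joint angles; "joint_vel": joint speeds; "joint_torque": joint torques, N m; "tool_pos": TCP position; "tcp_rot": TCP orientation; "wrist_force": force on the tool from outside, world axes, zero at the start; "torque": the same for the moment, N m; "width": opening from 0.0 (shut) to 1.0 (fully open).
Only numpy, scipy, OpenCV 4.12 (cv2) and the standard library are available. Lean on these libraries where they do the work, as an engineer would, in place of code of your own. Each camera call takes 0.05 s, during which the arm holds its last target.

## Task

Get the black test bar clamped in the marking jig: push the bar along its bed until its far end is fully home against the end stop, swing the clamp strap across the bar until it rests against its stop pin, and only when both are done push the red cam lever all the way down so that the strap's rubber foot grips the bar. Do it all by pushing with the fingers; the bar must never be lifted out of its bed, and leave the other things on the bench where they are.

Things in the scene. Friction and masses are not known exactly. Their poses are not given: they have to be found in the camera images.
- jig: Marking jig, fixed to the worktop: grey base plate 156 (x) x 160 (y) x 12 mm; origin at the centre of its underside, z up. In its frame the aluminium bed runs along y at x = +30 mm from y = -74 to +72, top at z = 28 mm, with a rail each side (23 mm apart inside, 6.6 mm thick, tops at z = 33). The strap's stud stands at x = -32, y = -38 mm, its boss 25 mm thick.
- drop_tower: Drop tester, fixed, between the jig and the bench's right half: a white base plate 250 (x) x 170 (y) mm with steel columns 777 mm high; origin at the centre of its underside. An obstacle only: coming from the right, draw the arm back and pass in front of it (nearer the robot), not through it.
- stop_face (a point): On the steel end stop at the bed's -y end: the point of its face that the middle of the bar's end meets, at x = +30, y = -60, z = 32 mm in the jig's frame; the stop is 36 mm wide, its top at z = 40 mm. Axes as the jig's.
- stop_pin (a point): Middle of the upright steel pin, 9 mm thick, top at z = 57 mm, that the strap's -y side meets when it is across the bar; at x = +6, y = -53.5, z = 52 mm in the jig's frame. Axes as the jig's.
- bar_center (a point): Centre of the loose black tensile bar: a flat dog-bone 150 mm long (its y), 20 mm wide at the ends, 8 mm thick, about 22 g. It lies in the bed along the jig's y, top at z = 36 mm, slides easily between the rails, and starts 9 to 24 mm short of the stop at -y. Home, this point is at y = +15 mm in the jig's frame. z up.
- bar_push_end (a point): Middle of the bar's free +y end face, 20 mm wide and 8 mm high (z = 28 to 36 mm in the jig's frame). Push it towards the jig's -y; home, it is at y = +90 mm there. It overhangs the bed by 18 mm and the base plate by 10 mm even then, so a finger may reach below the bar.
- clamp_strap (a joint): Swing of the clamp strap about the upright stud, rad. 0: across the bar's end near the end stop, against the stop pin, nose to the jig's +x. Grows as it opens, the nose turning to the jig's +y; limit 1.85. Starts at 1.15 to 1.7. Stays where it is left (friction: 4 to 6 N when pushed near the nose).
- strap_pivot (a point): On the stud's axis, half-way up the strap, z = 54 mm in the jig's frame. Axes turn with the strap: x towards its nose, z up.
- strap_nose (a point): In the strap above its foot, 62 mm from the stud's axis, half-way up. The steel strap is 22 mm wide, 14 mm thick (z = 47 to 61 mm in the jig's frame, 5 mm lower with the lever down), with flat upright sides, from 28 mm behind the stud to 75 mm in front. A nut and thread end rise 11 mm above it here. Axes as strap_pivot.
- strap_foot: Black rubber foot, 16 mm across, under the strap's nose, 62 mm from the stud; origin at the centre of its underside. It hangs 2 to 3.5 mm above the bar while the lever is up; with the lever down, the cam presses it on to the bar through a spring with about 11 N.
- cam_lever (a joint): Cam lever on the stud above the strap, rad. It turns with the strap, pointing away from its nose (to the jig's -x when the strap is closed). 0: raised 0.75 rad above level; 0.70: fully down, 0.05 above level, its limit. Starts at 0 to 0.15, stays where it is left; takes 5 to 9 N pressed down 45 mm out. Down, it lowers the strap 5 mm: too low to pass over the bar.
- lever_pivot (a point): Middle of the lever's cross pin, on the stud's axis, z = 74.5 mm in the jig's frame.
- lever_tip (a point): Middle of the lever near its end, 74 mm from the pivot. The red paddle reaches from 30 to 83 mm from the pivot, 18 mm wide, 10 mm thick (5 mm either side of the line from pivot to tip).
- black_bar: The loose black bar itself; origin at the centre of its underside, axes as bar_center.
- marker: Blue and white marker pen, 135 mm long, 17 mm thick, lying behind the jig; leave it alone.
- white_bar: White tensile bar, 150 x 20 x 12 mm, lying right of the jig, the next one to be marked; leave it alone.
- calliper: Steel vernier calliper, 200 x 71 x 12 mm, lying flat to the right; leave it alone.
- timer: White bench timer, 62 x 62 x 19 mm, far right of the jig; leave it alone.
- hex_key: Bent hex key, 92 x 30 x 4 mm, lying to the right; leave it alone.
- tape_roll: Roll of yellow tape, 102 mm across, 24 mm high, at the back right; leave it alone.
- beaker: White plastic beaker, 76 mm across, 88 mm high, behind the jig; leave it alone.

How it is judged:
On the way, in this order (a step that is already met when the one before it is completed fails the run):
1. bar home against the stop and strap across it at its stop pin, with the lever still up (y of bar_push_end in the frame of jig below 0.0925 m and value of joint clamp_strap below 0.08 rad and value of joint cam_lever below 0.3 rad), for 0.1 s.
2. cam lever pushed fully down (value of joint cam_lever above 0.63 rad), for 0.2 s.
At the end, for the whole second after the job is handed in: The bar lies flat in its bed within 2.5 mm of the end stop, the strap is within 0.08 rad of its stop pin across the bar, the cam lever is down (0.63 rad or more) and the rubber foot presses the bar with more than 5 N; all at rest (y of bar_push_end in the frame of jig below 0.0925 m and value of joint clamp_strap below 0.08 rad and value of joint cam_lever above 0.63 rad and contact force between strap_foot and black_bar above 5 N and z of bar_center in the frame of jig between 0.03 and 0.034 m and linear speed of black_bar below 0.01 m/s); the robot touches nothing.
It fails at once if the bar is lifted or tipped out of its bed (z of bar_center in the frame of jig above 0.037 m or angle between bar_center's own z axis and vertical above 0.2 rad).
It fails at once if the other things on the bench are moved (distance of any of marker, white_bar, calliper, timer, hex_key, tape_roll, beaker from where it was at the start of the episode above 0.02 m).
It also fails if it takes over 58 s, if anything falls off the work surface, if the arm or the gripper's body presses on something with over 40 N, if the wrist force passes 120 N, or if a joint passes its speed limit or range.

## Working session

There is one attempt and no reset: what is moved stays moved. The work goes in short steps, Python scripts to look and compute and a tool call to move; the robot and the scene stay as the last step left them, time stands still between calls to the robot, and variables do not carry over. Pictures are saved under pics/ and viewed, and the job is handed in when it is done.

Besides the shell and the picture viewer there is one more tool, called after "Request:" as name(argument=value, ...) on one line, values as JSON. move_arm: Moves the arm, as the interface text tells. Its arguments: {"type":"object","properties":{"steps":{"type":"array","items":{"type":"array","items":{"type":"number"}}},"newtons":{"type":"number"}},"required":["steps"]}

```bash
mkdir -p pics; cat > h.py <<'E'
import numpy as np, cv2
from workcell import bot
from scipy.spatial.transform import Rotation as R
def cam(n):
    c=bot.read_camera(n); return c
def att(c):
    a=np.array(c['attitude'],float)
    return a if a.shape==(3,3) else R.from_rotvec(a).as_matrix() if a.size==3 else R.from_quat(a).as_matrix()
E
python3 - <<'E'
from h import *
s=bot.read_state(); print(s)
for n in('scene','top'):
    c=cam(n); np.savez('pics/%s0.npz'%n,**{k:v for k,v in c.items()})
    print(n,{k:v for k,v in c.items() if k not in('pixels','depth')})
    cv2.imwrite('pics/%s0.png'%n,c['pixels'][:,:,::-1])
E
```

```text
{'time': 0.0, 'q': array([-1.20091163e+00,  2.64757117e-01,  1.60537632e+00,  6.98729912e-06,
        1.27372013e+00, -3.69040744e-02]), 'joint_vel': array([-1.41311706e-03, -1.72223268e-03, -5.65914528e-05,  1.23492222e-03,
       -8.76314314e-04,  1.95458160e-04]), 'joint_torque': array([ 2.86964359e-04, -5.15111625e+01, -3.67313397e+01, -9.85327983e-05,
        1.30506992e-02, -1.98322185e-07]), 'tool_pos': array([ 0.26680252, -0.61922869,  0.22995812]), 'tcp_rot': array([-3.07464949e+00, -6.34131942e-01,  5.77794877e-04]), 'wrist_force': array([ 0.10585611, -0.15460697, -0.03289985]), 'torque': array([0.01565339, 0.05500983, 0.05473906]), 'width': 1.0002202943515395}
scene {'fovy': 44.64660343573525, 'cx': 322.4056974229374, 'cy': 191.67204209396044, 'xyz': array([-0.00377519,  1.15390195,  0.76909069]), 'attitude': array([ 0.31924434, -1.45544531, -2.32292578])}
top {'fovy': 50.05035068588823, 'cx': 316.93906006927403, 'cy': 192.39746122558785, 'xyz': array([ 0.47667514, -0.0761982 ,  1.21412384]), 'attitude': array([ 0.07596535, -0.04870733, -1.58226711])}
```

View pics/scene0.png

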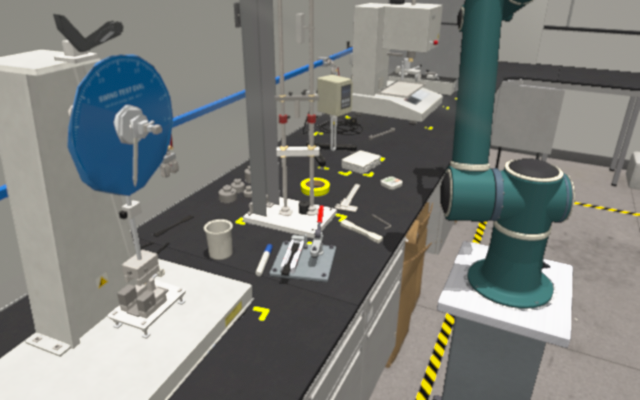

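View pics/top0.png

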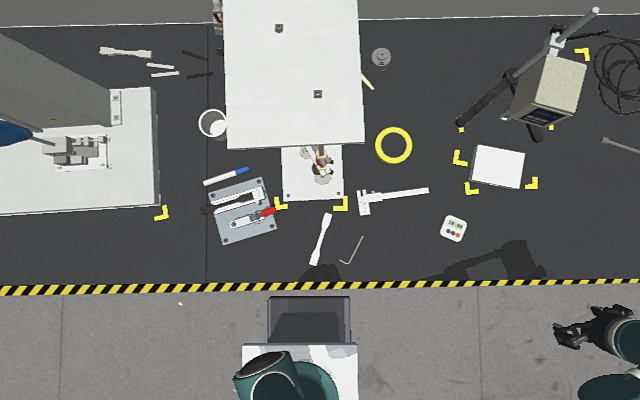

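The scene view shows the jig around (305,258), with the red lever at (320,215). In the top view the jig spans x 205–280 and y 178–245, with the red lever tip near (268,211). I'll zoom in on both.

```bash
python3 - <<'E'
import cv2
a=cv2.imread('pics/top0.png')[155:265,185:345]; cv2.imwrite('pics/top0z.png',cv2.resize(a,None,fx=5,fy=5,interpolation=cv2.INTER_CUBIC))
a=cv2.imread('pics/scene0.png')[190:290,240:400]; cv2.imwrite('pics/scene0z.png',cv2.resize(a,None,fx=5,fy=5,interpolation=cv2.INTER_CUBIC))
E
```

```text
(no output)
```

View pics/top0z.png

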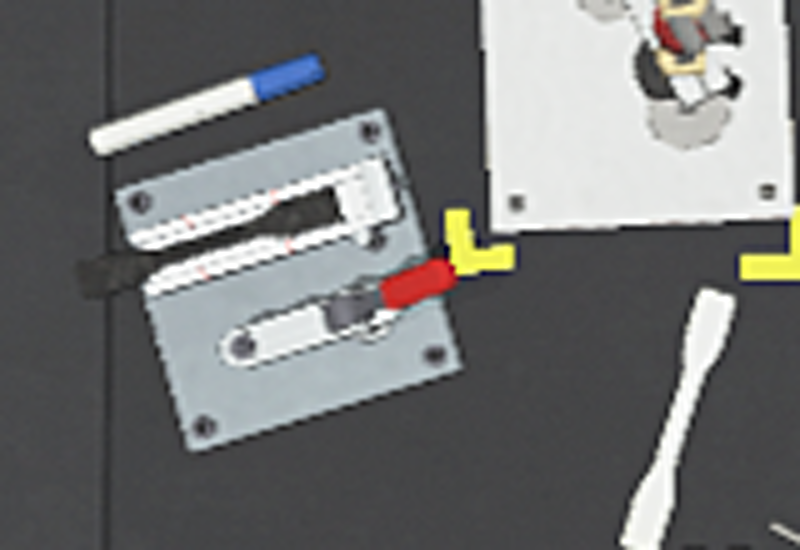

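View pics/scene0z.png

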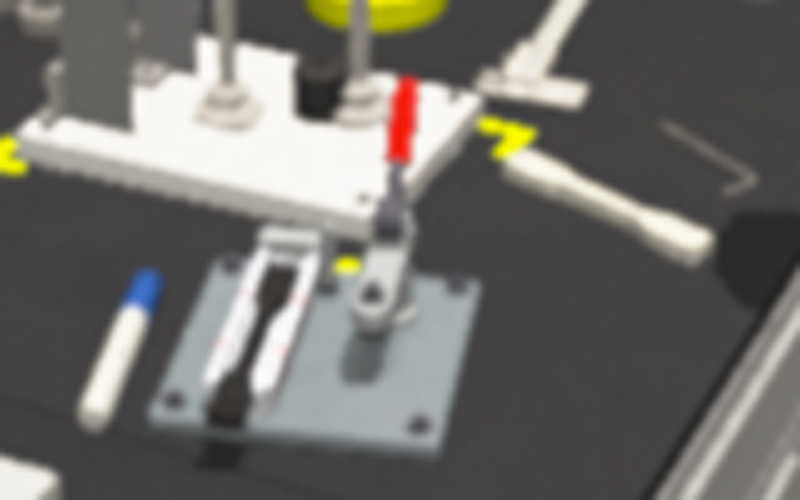

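```bash
cat >> h.py <<'E'
def load(f): return dict(np.load(f))
def ray(c,u,v):
    f=200/np.tan(np.radians(float(c['fovy']))/2)
    d=np.array([(u-float(c['cx']))/f,-(v-float(c['cy']))/f,-1.]); return att(c)@d
def onz(c,u,v,z):
    d=ray(c,u,v);p=np.array(c['xyz']); return p+d*(z-p[2])/d[2]
def proj(c,P):
    f=200/np.tan(np.radians(float(c['fovy']))/2)
    q=att(c).T@(np.array(P)-c['xyz']); return float(c['cx'])+f*q[0]/-q[2], float(c['cy'])-f*q[1]/-q[2]
def sz(u,v): return 240+(u-2)/5,190+(v-2)/5
def tz(u,v): return 185+(u-2)/5,155+(v-2)/5
E
python3 - <<'E'
from h import *
t=load('pics/top0.npz');s=load('pics/scene0.npz')
A=[onz(t,*tz(*p),.012) for p in[(115,190),(385,108),(463,370),(190,452)]]
B=[onz(s,*sz(*p),.012) for p in[(150,418),(215,258),(482,282),(440,448)]]
for X in(A,B):
    X=np.array(X);print(X.round(4)); print('sides',[np.linalg.norm(X[i]-X[(i+1)%4]).round(4) for i in range(4)])
    print('cen',X.mean(0).round(4))
    ydir=(X[0]-X[1])+(X[3]-X[2]); xd=(X[0]-X[3])+(X[1]-X[2])
    print('yaw',np.arctan2(-ydir[0],ydir[1]),np.arctan2(xd[1],xd[0]))
# depth check of table & plate
for c,pts in((t,[(190,240),(240,232),(300,195)]),(s,[(290,265),(250,300)])):
  for u,v in pts:
    d=ray(c,u,v); print(u,v,(c['xyz']+d*c['depth'][v,u]).round(4))
E
```

```text
[[0.5758 0.2533 0.012 ]
 [0.6203 0.1002 0.012 ]
 [0.472  0.0566 0.012 ]
 [0.428  0.2099 0.012 ]]
sides [np.float64(0.1595), np.float64(0.1546), np.float64(0.1595), np.float64(0.154)]
cen [0.524 0.155 0.012]
yaw 0.2812069184407128 0.2859365080446225
[[0.5733 0.2542 0.012 ]
 [0.6218 0.1004 0.012 ]
 [0.4708 0.0547 0.012 ]
 [0.4249 0.2105 0.012 ]]
sides [np.float64(0.1613), np.float64(0.1578), np.float64(0.1624), np.float64(0.1547)]
cen [0.5227 0.1549 0.012 ]
yaw 0.29597233274892415 0.28998241121952595
190 240 [0.4427 0.3045 0.0035]
240 232 [0.4637 0.1611 0.0121]
300 195 [ 0.5649 -0.0086  0.0207]
290 265 [0.5253 0.229  0.0371]
250 300 [0.5425 0.3928 0.0336]
```

```bash
cat >> h.py <<'E'
JC=np.array([.5236,.155]);JY=.286
Rj=np.array([[np.cos(JY),-np.sin(JY)],[np.sin(JY),np.cos(JY)]])
def j2w(x,y,z=0): return np.r_[JC+Rj@[x,y],z]
def w2j(P): P=np.array(P); return np.r_[Rj.T@(P[:2]-JC),P[2:]]
E
python3 - <<'E'
from h import *
t=load('pics/top0.npz');s=load('pics/scene0.npz')
J=lambda c,f,p,z:(w2j(onz(c,*f(*p),z))*1e3).round(1)
print('bar end',J(t,tz,(78,264),.036),J(t,tz,(84,300),.036),J(s,sz,(228,405),.036))
print('nut',J(t,tz,(244,345),.070),J(s,sz,(373,285),.072), 'nose end',J(t,tz,(222,350),.061))
print('stop top corners',J(t,tz,(388,158),.04),J(t,tz,(403,217),.04))
print('pin',J(t,tz,(376,240),.057))
print('red tip top-view',[J(t,tz,(455,275),z) for z in(.1,.12,.13)])
print('red tip scene',[J(s,sz,(408,82),z) for z in(.1,.12,.13)])
for n,P in dict(stud=(-32,-38,74.5),pin=(6,-53.5,57),stopc=(48,-60,40)).items():
    a=proj(t,j2w(P[0]/1e3,P[1]/1e3,P[2]/1e3));b=proj(s,j2w(P[0]/1e3,P[1]/1e3,P[2]/1e3))
    print(n,(np.array(a)-[185,155])*5+2,(np.array(b)-[240,190])*5+2)
E
```

```text
bar end [ 40.6 104.8  36. ] [ 20.5 107.   36. ] [29.5 95.7 36. ]
nut [-31.7  22.3  70. ] [-33.9  25.8  72. ] nose end [-30.2  36.2  61. ]
stop top corners [ 45.8 -76.6  40. ] [ 12.1 -75.2  40. ]
pin [  2.7 -59.6  57. ]
red tip top-view [array([-31.2, -99.4, 100. ]), array([ -32.6, -101.4,  120. ]), array([ -33.3, -102.3,  130. ])]
red tip scene [array([ -23.2, -153.5,  100. ]), array([ -29.2, -115.9,  120. ]), array([-32.2, -97. , 130. ])]
stud [350.64477966 312.21952813] [389.71190705 219.58505612]
pin [363.50522571 237.44391298] [327.82527074 226.32810141]
stopc [358.13104438 163.08491028] [258.10226383 239.48841835]
```

```bash
cat >> h.py <<'E'
def toolA():
    s=bot.read_state(); M=R.from_rotvec(s['tcp_rot']).as_matrix(); return s,s['tool_pos'],M
def rows(targets,p0,a0,claw=0):
    """targets: (x,y,z,alpha); tool pointing down with x axis at world angle a0"""
    X=np.array([np.cos(a0),np.sin(a0),0]);Z=np.array([0,0,-1.]);Y=np.cross(Z,X)
    out=[]
    for x,y,z,a in targets:
        d=np.array([x,y,z])-p0
        tr=-np.degrees((a-a0+np.pi)%(2*np.pi)-np.pi)
        out.append([round(float(d@X)*1e3),round(float(d@Y)*1e3),round(float(d@Z)*1e3),round(tr),claw])
    return out
E
python3 - <<'E'
from h import *
s,p,M=toolA(); a=np.arctan2(M[1,0],M[0,0]); print(p,a,M.round(3))
t=load('pics/top0.npz')
print('tower plate corner',onz(t,*tz(492,232),.015))
e=j2w(.030,.130); al=JY+np.pi/2; print(e)
print(rows([(.36,-.36,.23,a),(.43,-.15,.23,a),(.44,.05,.23,1.0),(.47,.2,.23,1.4),(e[0],e[1],.23,al),(e[0],e[1],.09,al)],p,a))
E
```

```text
[ 0.2668291  -0.61929227  0.23007027] 0.4067836548487178 [[ 0.918  0.396 -0.001]
 [ 0.396 -0.918  0.002]
 [ 0.    -0.002 -1.   ]]
tower plate corner [0.5490506 0.0396128 0.015    ]
[0.51570619 0.28818291 0.        ]
[[188, -201, 0, 0, 0], [336, -366, 0, 0, 0], [424, -546, 0, -34, 0], [511, -672, 0, -57, 0], [588, -735, 0, -83, 0], [588, -735, 140, -83, 0]]
```

Request:
move_arm(steps=[[188,-201,0,0,0],[188,-201,0,0,0],[188,-201,0,0,0],[188,-201,0,0,0],[188,-201,0,0,0],[188,-201,0,0,0],[336,-366,0,0,0],[336,-366,0,0,0],[336,-366,0,0,0],[336,-366,0,0,0],[336,-366,0,0,0],[424,-546,0,-34,0],[424,-546,0,-34,0],[424,-546,0,-34,0],[424,-546,0,-34,0],[424,-546,0,-34,0],[424,-546,0,-34,0]])

```text
time: 1.8
tool_pos: [0.44, 0.0504, 0.2309]
tcp_rot: [2.755, 1.51, -0.002]
wrist_force: [0.6, -0.1, 0.7]
width: 0.003
```

```bash
python3 - <<'E'
from h import *
s,p,M=toolA(); a=np.arctan2(M[1,0],M[0,0]); print(s['time'],p,a,s['width'],s['wrist_force'])
e=j2w(.030,.130); al=JY+np.pi/2
print(rows([(.47,.2,.23,1.4),(e[0],e[1],.23,al),(e[0],e[1],.09,al)],p,a))
E
```

```text
1.8 [0.4399583  0.05041209 0.23089345] 1.0031343004541313 0.0028986828525824283 [ 0.5864811  -0.06025749  0.74481612]
[[142, -55, 1, -23, 0], [241, -64, 1, -49, 0], [241, -64, 141, -49, 0]]
```

Request:
move_arm(steps=[[142,-55,1,-23,0],[142,-55,1,-23,0],[142,-55,1,-23,0],[142,-55,1,-23,0],[241,-64,1,-49,0],[241,-64,1,-49,0],[241,-64,1,-49,0],[241,-64,1,-49,0],[241,-64,141,-49,0],[241,-64,141,-49,0],[241,-64,141,-49,0],[241,-64,141,-49,0],[241,-64,141,-49,0]])

```text
time: 3.1
tool_pos: [0.5166, 0.2847, 0.0904]
tcp_rot: [-1.889, -2.509, 0.003]
wrist_force: [0.3, 0.1, 1.5]
width: 0.001
```

```bash
python3 - <<'E'
from h import *
s,p,M=toolA(); a=np.arctan2(M[1,0],M[0,0]); print(s['time'],p,w2j(p),a-JY-np.pi/2,s['wrist_force'])
for n,b in(('top',(155,265,165,325)),('scene',(190,290,240,400))):
    c=cam(n); im=c['pixels'][:,:,::-1][b[0]:b[1],b[2]:b[3]]
    cv2.imwrite('pics/%s1.png'%n,cv2.resize(im,None,fx=5,fy=5,interpolation=cv2.INTER_CUBIC))
E
```

```text
3.1 [0.51662481 0.28465351 0.09035584] [0.0298856  0.1263548  0.09035584] -0.005940726052782619 [0.25013059 0.13315032 1.54527138]
```

View pics/scene1.png

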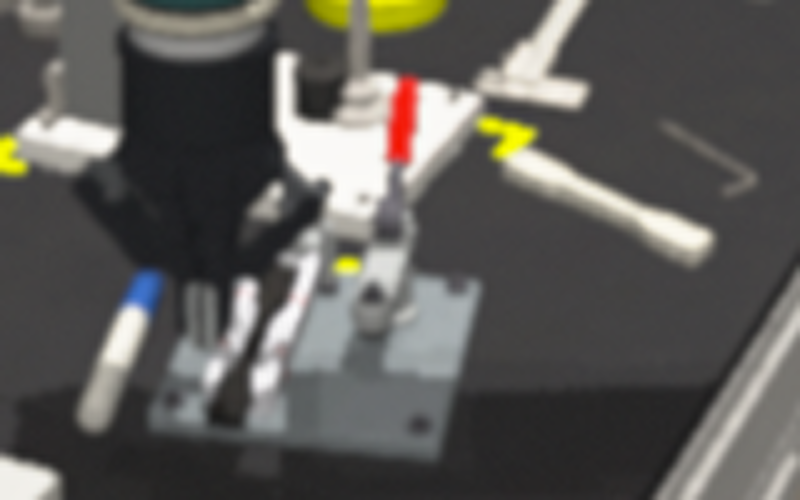

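View pics/top1.png

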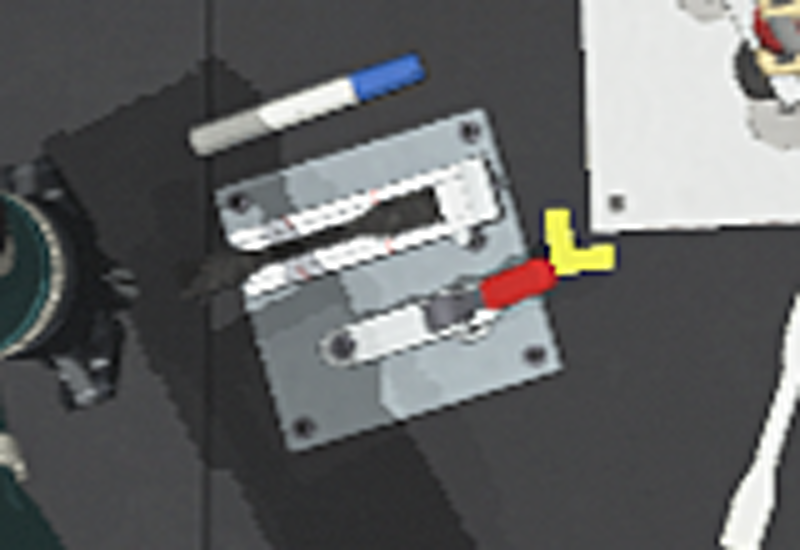

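The gripper hangs beyond the bar's free end, clear of the marker at (120,350) in the scene crop. Next I lower it to z≈22 mm.

Request:
move_arm(steps=[[3,0,30,0,0],[3,0,50,0,0],[3,0,68,0,0],[3,0,68,0,0],[3,0,68,0,0]])

```text
time: 3.7
tool_pos: [0.5177, 0.2903, 0.0247]
tcp_rot: [1.884, 2.512, 0.005]
wrist_force: [0.7, 0.5, 0.4]
width: 0.001
```

```bash
python3 - <<'E'
from h import *
s,p,M=toolA(); a=np.arctan2(M[1,0],M[0,0]); print(s['time'],p,w2j(p),a-JY-np.pi/2,s['wrist_force'])
c=cam('scene'); im=c['pixels'][190:290,220:380,::-1]
cv2.imwrite('pics/s2.png',cv2.resize(im,None,fx=5,fy=5,interpolation=cv2.INTER_CUBIC))
E
```

```text
3.7 [0.51767292 0.2903027  0.02474884] [0.03248487 0.13147884 0.02474884] -0.0019761633687018776 [0.73499403 0.53017313 0.41765578]
```

View pics/s2.png

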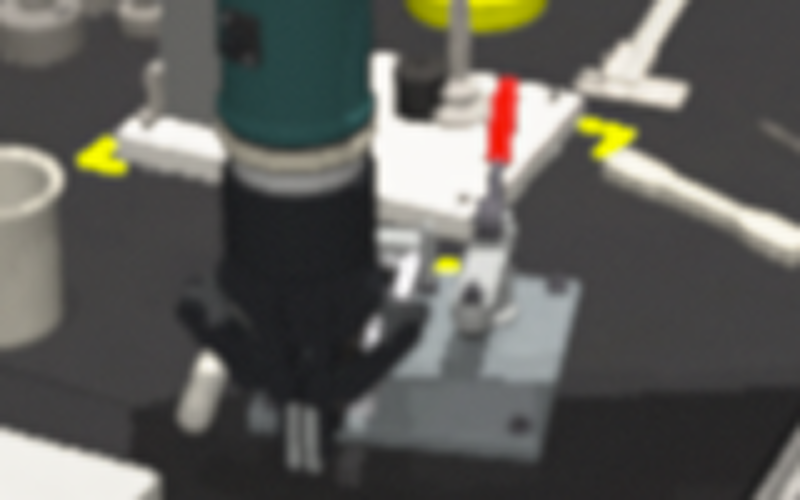

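Request:
move_arm(steps=[[-4,-2,2,0,0],[-8,-2,2,0,0],[-12,-2,2,0,0],[-15,-2,2,0,0],[-18,-2,2,0,0],[-21,-2,2,0,0],[-24,-2,2,0,0],[-26,-2,2,0,0],[-28,-2,2,0,0],[-28,-2,2,0,0],[-28,-2,2,0,0]])

```text
time: 4.85
tool_pos: [0.5218, 0.262, 0.0202]
tcp_rot: [1.884, 2.514, -0.0]
wrist_force: [-1.3, -0.3, 0.1]
width: 0.001
```

```bash
python3 - <<'E'
from h import *
s,p,M=toolA(); print(s['time'],w2j(p),Rj.T@s['wrist_force'][:2],s['wrist_force'][2])
E
```

```text
4.85 [0.0284907  0.10320308 0.02022191] [-1.28560151  0.10635314] 0.052195522008740815
```

Request:
move_arm(steps=[[-1,0,0,0,0],[-1,0,0,0,0],[-2,0,0,0,0],[-2,0,0,0,0],[-2,0,0,0,0]])

```text
time: 5.35
tool_pos: [0.5221, 0.2619, 0.0205]
tcp_rot: [-1.884, -2.512, -0.003]
wrist_force: [-2.3, 8.0, 0.3]
width: -0.001
```

```bash
python3 - <<'E'
from h import *
s,p,M=toolA(); print(s['time'],w2j(p),Rj.T@s['wrist_force'][:2],s['wrist_force'][2])
E
```

```text
5.35 [0.02871223 0.10298103 0.02046317] [0.02157009 8.29942053] 0.28584928274029525
```

Request:
move_arm(steps=[[-1,0,0,0,0],[-2,0,0,0,0],[-2,0,0,0,0],[-2,0,0,0,0]])

```text
time: 5.75
tool_pos: [0.5223, 0.2619, 0.0207]
tcp_rot: [-1.883, -2.51, -0.007]
wrist_force: [-4.7, 14.7, -0.8]
width: -0.003
```

```bash
python3 - <<'E'
from h import *
s,p,M=toolA(); print(s['time'],w2j(p),Rj.T@s['wrist_force'][:2],s['wrist_force'][2])
c=cam('top'); im=c['pixels'][155:265,165:325,::-1]
cv2.imwrite('pics/t3.png',cv2.resize(im,None,fx=5,fy=5,interpolation=cv2.INTER_CUBIC))
E
```

```text
5.75 [0.02895759 0.10291871 0.02072934] [-0.36692659 15.44371035] -0.8317123707460902
```

View pics/t3.png

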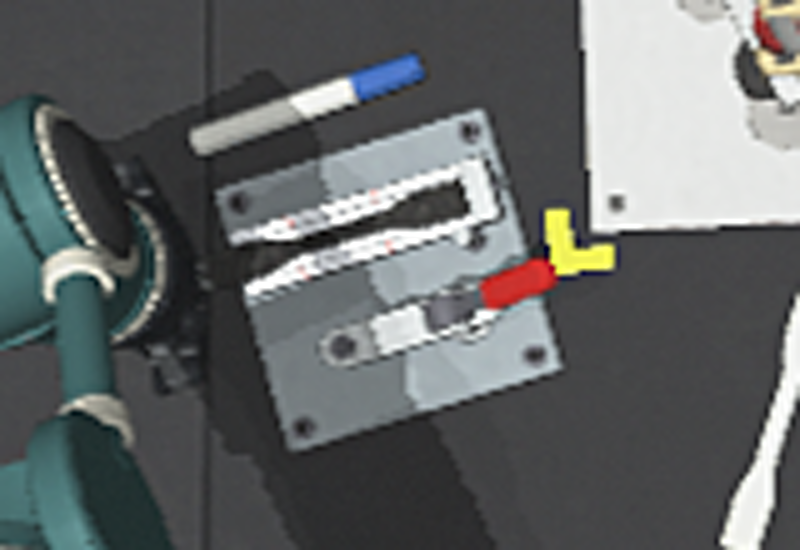

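The bar's far end now meets the end stop at (467,200), and reaction force rises with no further motion, so it is home. I'll back off, rise, and go round to the strap's -x side.

Request:
move_arm(steps=[[10,0,0,0,0],[16,0,0,0,0],[16,0,-50,0,0],[16,0,-100,0,0],[16,0,-110,0,0],[16,0,-110,0,0]])

```text
time: 6.4
tool_pos: [0.5209, 0.2744, 0.1337]
tcp_rot: [1.882, 2.511, 0.008]
wrist_force: [-0.8, 0.1, 0.1]
width: -0.003
```

```bash
cat >> h.py <<'E'
def strap(th,c,r=.066,z=.048):
    x=-.032+r*np.cos(th)-(.022+c)*np.sin(th); y=-.038+r*np.sin(th)+(.022+c)*np.cos(th)
    P=j2w(x,y,z); return (*P,JY+th+np.pi/2)
E
python3 - <<'E'
from h import *
s,p,M=toolA(); a=np.arctan2(M[1,0],M[0,0]); print(s['time'],w2j(p),a-JY-np.pi/2)
print(rows([strap(1.58,.018,z=.13),strap(1.58,.018)],p,a))
E
```

```text
6.4 [0.03106789 0.11530774 0.13368082] -0.0012566578883439483
[[-88, -104, 4, -91, 0], [-88, -104, 86, -91, 0]]
```

Request:
move_arm(steps=[[-20,-104,4,-20,0],[-40,-104,4,-40,0],[-88,-104,4,-60,0],[-88,-104,4,-80,0],[-88,-104,4,-91,0],[-88,-104,4,-91,0],[-88,-104,4,-91,0],[-88,-104,4,-91,0],[-88,-104,4,-91,0],[-88,-104,4,-91,0],[-88,-104,4,-91,0],[-88,-104,40,-91,0],[-88,-104,80,-91,0],[-88,-104,80,-91,0]])

```text
time: 7.8
tool_pos: [0.4362, 0.1575, 0.0433]
tcp_rot: [0.47, -3.091, 0.004]
wrist_force: [-1.8, 0.2, -0.5]
width: 0.002
```

```bash
python3 - <<'E'
from h import *
s,p,M=toolA(); a=np.arctan2(M[1,0],M[0,0]); print(s['time'],w2j(p),a-JY-np.pi/2,s['wrist_force'])
for n,b in(('top',(155,265,165,325)),('scene',(190,290,220,380))):
    c=cam(n); im=c['pixels'][:,:,::-1][b[0]:b[1],b[2]:b[3]]
    cv2.imwrite('pics/%s4.png'%n,cv2.resize(im,None,fx=5,fy=5,interpolation=cv2.INTER_CUBIC))
print(rows([strap(1.58,.018,z=.048)]+[strap(t,-.002) for t in(1.58,1.4,1.2,1.0,.8,.6,.4,.3)],p,a))
E
```

```text
7.8 [-0.08313876  0.02708697  0.04332471] -4.696373580130634 [-1.76976421  0.1560429  -0.47057024]
[[-11, 0, -5, 0, 0], [-31, 0, -5, 0, 0], [-43, 3, -5, 11, 0], [-56, 3, -5, 22, 0], [-70, 0, -5, 34, 0], [-83, -5, -5, 45, 0], [-94, -13, -5, 57, 0], [-104, -23, -5, 68, 0], [-108, -28, -5, 74, 0]]
```

View pics/scene4.png

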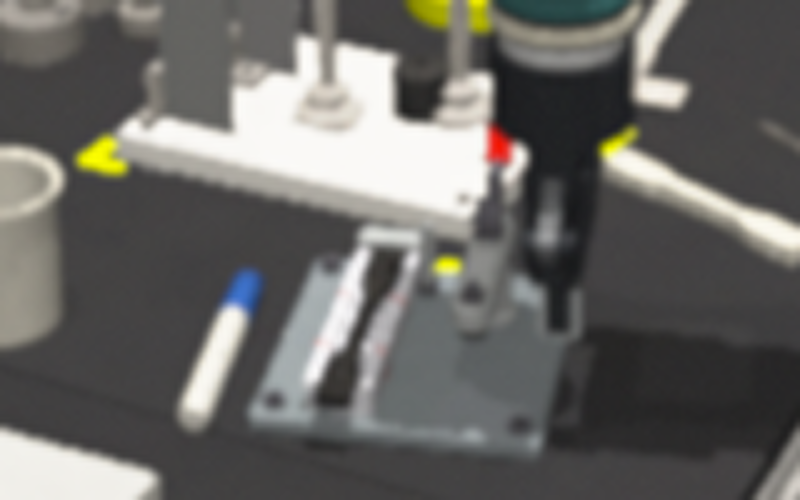

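View pics/top4.png

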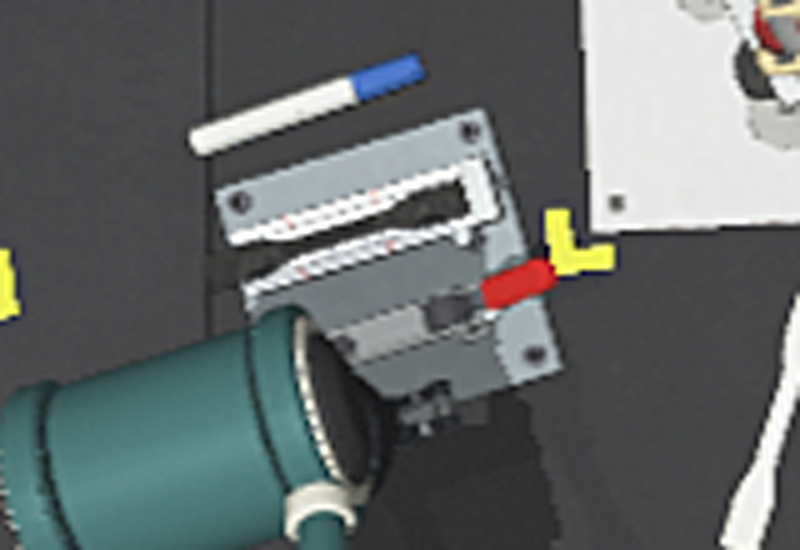

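```bash
python3 - <<'E'
from h import *
for i in range(3):
    s,p,M=toolA(); a=np.arctan2(M[1,0],M[0,0]); print(s['time'],w2j(p),a-JY-np.pi/2,s['wrist_force'],M[:,2].round(3))
    cam('top')
E
```

```text
7.9 [-0.07802199  0.02723572  0.04838494] -4.696391100263127 [ 0.45142377  0.33030353 -0.05366161] [-0.005 -0.002 -1.   ]
7.95 [-0.07601367  0.02727979  0.05011939] -4.696391499468213 [0.91845955 0.60094228 1.50855783] [-0.001 -0.001 -1.   ]
8.0 [-0.0747677   0.02731285  0.05124032] -4.6963181026908885 [ 0.06078166 -0.05397783  0.07610935] [ 0.001  0.    -1.   ]
```

```bash
python3 - <<'E'
from h import *
s,p,M=toolA(); a=np.arctan2(M[1,0],M[0,0]); print(w2j(p))
p=j2w(-.0732,.0273,.0525)
for t in(1.58,1.45,1.3,1.15,1.0,.85,.7,.55,.4,.3): print(t,rows([strap(t,-.001)],p,a)[0])
E
```

```text
[-0.07410377  0.02736958  0.05184249]
1.58 [-20, 0, 4, 0, 0]
1.45 [-28, 2, 4, 8, 0]
1.3 [-39, 3, 4, 16, 0]
1.15 [-49, 3, 4, 25, 0]
1.0 [-59, 1, 4, 34, 0]
0.85 [-69, -3, 4, 42, 0]
0.7 [-78, -8, 4, 51, 0]
0.55 [-86, -14, 4, 59, 0]
0.4 [-93, -22, 4, 68, 0]
0.3 [-98, -27, 4, 74, 0]
```

Request:
move_arm(steps=[[-6,0,5,0,0],[-12,0,5,0,0],[-16,0,5,0,0],[-20,0,5,0,0],[-24,1,5,4,0],[-28,2,5,8,0],[-34,3,5,12,0],[-39,3,5,16,0],[-44,3,5,21,0],[-49,3,5,25,0],[-54,2,5,30,0],[-59,1,5,34,0],[-59,1,5,34,0]])

```text
time: 9.35
tool_pos: [0.4992, 0.1791, 0.0452]
tcp_rot: [-0.456, -3.107, -0.001]
wrist_force: [-2.9, 3.2, 1.7]
width: -0.004
```

```bash
python3 - <<'E'
from h import *
s,p,M=toolA(); a=np.arctan2(M[1,0],M[0,0]); print(s['time'],w2j(p),(a-JY-np.pi/2)%6.283,s['wrist_force'])
for n,b in(('top',(155,265,165,325)),('scene',(190,290,220,380))):
    c=cam(n); im=c['pixels'][:,:,::-1][b[0]:b[1],b[2]:b[3]]
    cv2.imwrite('pics/%s5.png'%n,cv2.resize(im,None,fx=5,fy=5,interpolation=cv2.INTER_CUBIC))
s,p,M=toolA(); a=np.arctan2(M[1,0],M[0,0]); print(s['time'],w2j(p),(a-JY-np.pi/2)%6.283,s['wrist_force'])
E
```

```text
9.35 [-0.01664693  0.02996977  0.04521841] 0.9930430095950245 [-2.88936923  3.18838549  1.66518849]
9.45 [-0.01673805  0.02985577  0.04521613] 0.99502232140139 [-1.24662637  2.50780428  1.32060684]
```

View pics/scene5.png

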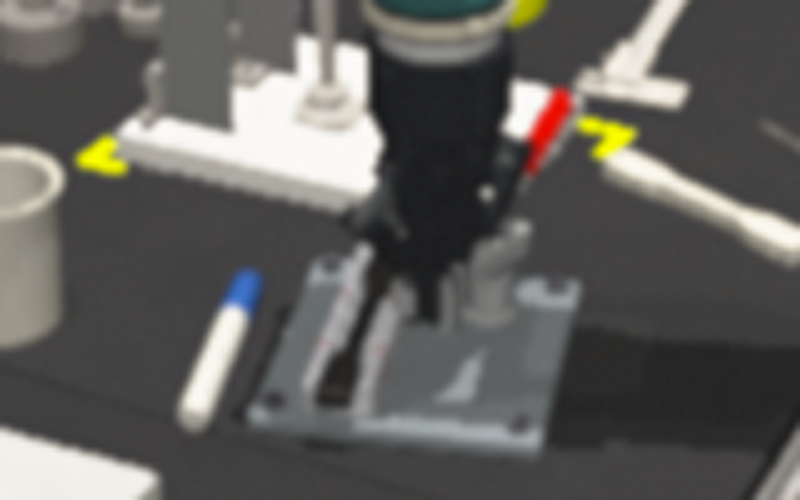

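View pics/top5.png

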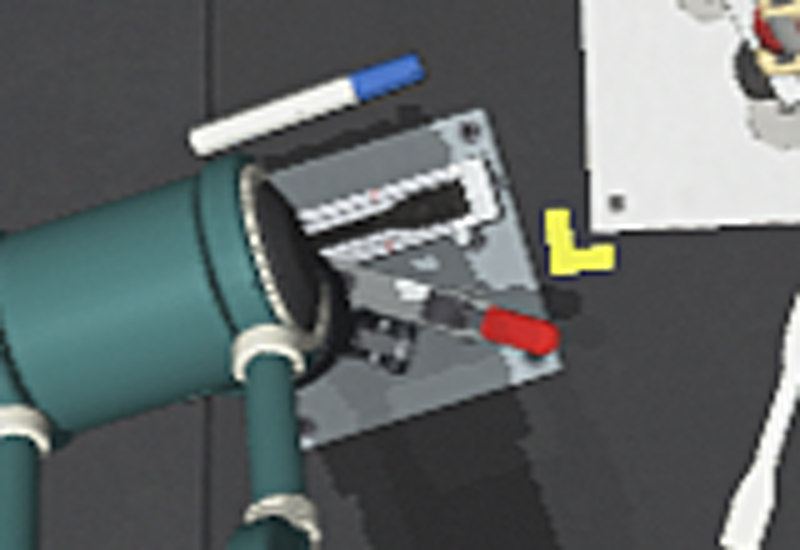

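The strap has turned to about 1.0 rad, with the lever now pointing to (520,330) in the top crop. I'll carry on along the arc.

```bash
python3 - <<'E'
from h import *
s,p,M=toolA(); a=np.arctan2(M[1,0],M[0,0])
print((w2j(strap(1.0,-.001)[:3])),w2j(p))
for t in(1.0,.92,.85,.77,.7,.62,.55,.47,.4,.32,.25,.2,.15): print(t,rows([strap(t,-.001)],p,a)[0])
E
```

```text
[-0.01401094  0.02888343  0.048     ] [-0.01673805  0.02985577  0.04521613]
1.0 [-3, 1, -3, 0, 0]
0.92 [-8, 2, -3, 4, 0]
0.85 [-13, 3, -3, 8, 0]
0.77 [-18, 4, -3, 13, 0]
0.7 [-23, 4, -3, 17, 0]
0.62 [-29, 4, -3, 21, 0]
0.55 [-34, 3, -3, 25, 0]
0.47 [-39, 2, -3, 30, 0]
0.4 [-44, 1, -3, 34, 0]
0.32 [-49, -1, -3, 39, 0]
0.25 [-53, -2, -3, 43, 0]
0.2 [-57, -4, -3, 46, 0]
0.15 [-60, -6, -3, 48, 0]
```

Request:
move_arm(steps=[[-6,2,-3,4,0],[-11,3,-3,8,0],[-16,4,-3,13,0],[-21,4,-3,17,0],[-27,4,-3,21,0],[-32,3,-3,25,0],[-37,2,-3,30,0],[-42,1,-3,34,0],[-47,-1,-3,39,0],[-51,-2,-3,43,0],[-55,-4,-3,46,0],[-55,-4,-3,46,0],[-55,-4,-3,46,0]])

```text
time: 10.75
tool_pos: [0.5502, 0.1588, 0.0477]
tcp_rot: [-1.631, -2.684, 0.001]
wrist_force: [-1.3, 2.6, -2.3]
width: -0.003
```

```bash
python3 - <<'E'
from h import *
for i in range(2):
    s,p,M=toolA(); a=np.arctan2(M[1,0],M[0,0]); print(s['time'],w2j(p),(a-JY-np.pi/2)%6.283,Rj.T@s['wrist_force'][:2],s['wrist_force'][2]); c=cam('top')
for t in(.2,.15,.1,.05,0,-.03): print(t,rows([strap(t,-.001)],p,a)[0])
im=c['pixels'][155:265,165:325,::-1]
cv2.imwrite('pics/t6.png',cv2.resize(im,None,fx=5,fy=5,interpolation=cv2.INTER_CUBIC))
E
```

```text
10.75 [ 0.02660415 -0.00382068  0.04765924] 0.19243619873034445 [-0.46781676  2.87185604] -2.2647751105974816
10.8 [ 0.02670053 -0.00382901  0.04780412] 0.19219060018682166 [-1.30894553  2.78015306] -3.073261956028754
0.2 [-1, 2, 0, 0, 0]
0.15 [-4, 3, 0, 2, 0]
0.1 [-7, 4, 0, 5, 0]
0.05 [-11, 4, 0, 8, 0]
0 [-14, 5, 0, 11, 0]
-0.03 [-16, 5, 0, 13, 0]
```

View pics/t6.png

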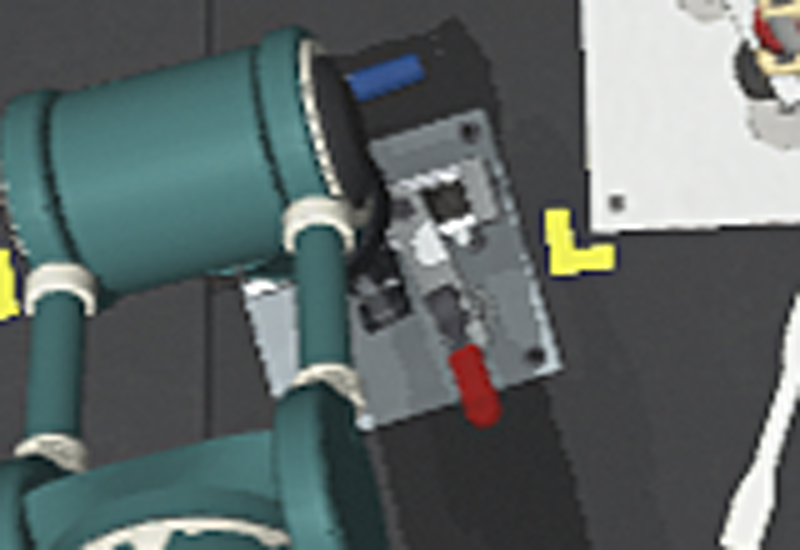

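The strap is at about 0.2 rad and the lever points down to (480,400). I'll close the remaining angle gently.

Request:
move_arm(steps=[[-3,2,0,2,0],[-6,3,0,5,0],[-9,4,0,7,0],[-11,4,0,9,0],[-13,5,0,11,0],[-14,5,0,11,0],[-14,5,0,11,0]])

```text
time: 11.55
tool_pos: [0.5599, 0.1498, 0.048]
tcp_rot: [-1.881, -2.511, 0.001]
wrist_force: [-6.3, 6.9, -0.1]
width: 0.002
```

```bash
python3 - <<'E'
from h import *
for i in range(2):
    s,p,M=toolA(); a=np.arctan2(M[1,0],M[0,0]); print(s['time'],w2j(p),(a-JY-np.pi/2)%6.283,Rj.T@s['wrist_force'][:2],s['wrist_force'][2]); c=cam('top')
E
```

```text
11.55 [ 0.03336145 -0.01519917  0.04795416] 6.281701075395592 [-4.12917753  8.37902553] -0.07601715358797925
11.6 [ 0.03340333 -0.01518931  0.04798214] 6.281860904823729 [-3.23687949  7.63933561] -0.3744975986522323
```

Request:
move_arm(steps=[[-1,0,0,0,0],[-2,0,0,0,0],[-3,0,0,0,0],[-3,0,0,0,0],[-3,0,0,0,0]])

```text
time: 12.15
tool_pos: [0.5604, 0.1488, 0.048]
tcp_rot: [-1.881, -2.509, -0.002]
wrist_force: [-6.5, 13.1, 0.2]
width: -0.003
```

```bash
python3 - <<'E'
from h import *
for i in range(2):
    s,p,M=toolA(); a=np.arctan2(M[1,0],M[0,0]); print(s['time'],w2j(p),(a-JY-np.pi/2)%6.283,Rj.T@s['wrist_force'][:2],s['wrist_force'][2]); c=cam('top')
E
```

```text
12.15 [ 0.03350878 -0.01631974  0.04803371] 6.281253950180834 [-2.55347564 14.4351436 ] 0.24235073594354922
12.2 [ 0.03351556 -0.01631144  0.04800516] 6.281308402504475 [-3.62006913 14.05785399] 0.5321021948444258
```

Request:
move_arm(steps=[[-1,0,0,0,0],[-2,0,0,0,0],[-2,0,0,0,0],[-2,0,0,0,0]])

```text
time: 12.65
tool_pos: [0.5606, 0.1481, 0.048]
tcp_rot: [-1.881, -2.508, -0.004]
wrist_force: [-8.7, 16.7, 0.8]
width: -0.0
```

```bash
python3 - <<'E'
from h import *
for i in range(2):
    s,p,M=toolA(); a=np.arctan2(M[1,0],M[0,0]); print(s['time'],w2j(p),Rj.T@s['wrist_force'][:2],s['wrist_force'][2]); c=cam('top')
E
```

```text
12.65 [ 0.03358874 -0.01707951  0.04804865] [-3.60116155 18.50197937] 0.7526115975678095
12.7 [ 0.0336017  -0.01708572  0.04806965] [-4.17754202 19.50783692] 0.5378189845873906
```

Request:
move_arm(steps=[[6,0,0,0,0],[20,0,0,0,0],[30,0,0,0,0],[30,0,-50,0,0],[30,0,-100,0,0],[80,0,-120,0,0],[110,0,-120,0,0],[110,0,-120,0,0],[110,0,-120,0,0]])

```text
time: 13.65
tool_pos: [0.5324, 0.2501, 0.1688]
tcp_rot: [1.88, 2.515, 0.001]
wrist_force: [0.6, 0.3, 0.2]
width: -0.003
```

```bash
python3 - <<'E'
from h import *
for n,b in(('top',(155,265,165,325)),('scene',(190,290,220,380))):
    c=cam(n); np.savez('pics/%s7.npz'%n,**c); im=c['pixels'][:,:,::-1][b[0]:b[1],b[2]:b[3]]
    cv2.imwrite('pics/%s7.png'%n,cv2.resize(im,None,fx=5,fy=5,interpolation=cv2.INTER_CUBIC))
s,p,M=toolA(); a=np.arctan2(M[1,0],M[0,0]); print(s['time'],w2j(p),(a-JY-np.pi/2)%6.283)
E
```

```text
13.75 [0.03479437 0.08757095 0.16783068] 6.281792762191599
```

View pics/scene7.png

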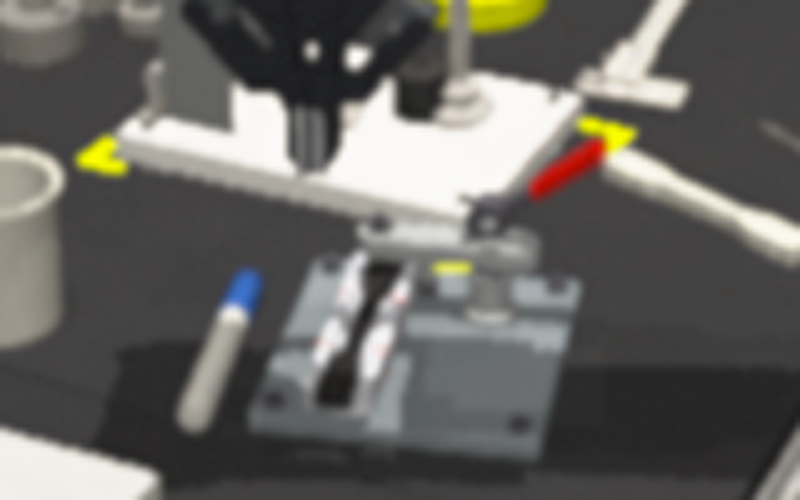

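View pics/top7.png

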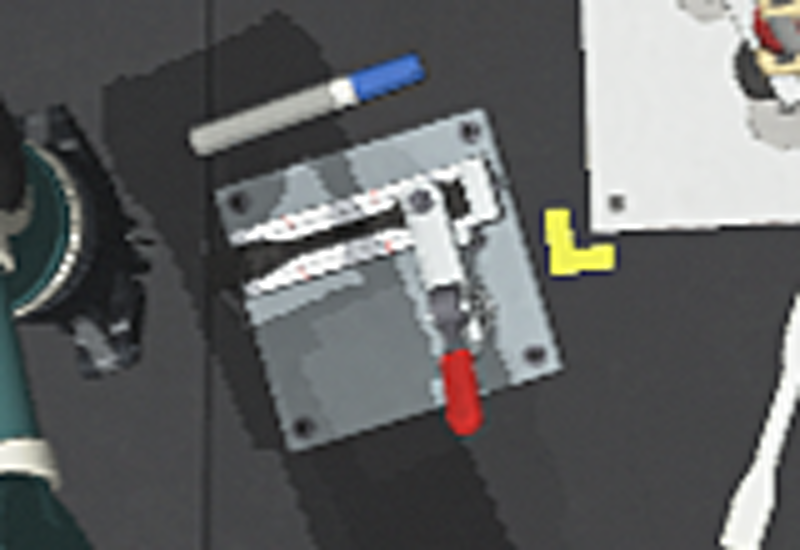

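```bash
python3 - <<'E'
from h import *
t=load('pics/top7.npz')
f=lambda u,v:(165+(u-2)/5,155+(v-2)/5)
n=w2j(onz(t,*f(420,201),.071)); print('nut',n, 'angle',np.arctan2(n[1]+.038,n[0]+.032))
print('bar far end/stop edge',w2j(onz(t,*f(467,198),.036)),'near end',w2j(onz(t,*f(215,262),.036)))
for z in(.11,.12,.13): print('lever end',w2j(onz(t,*f(468,436),z)))
hsv=cv2.cvtColor(t['pixels'],cv2.COLOR_RGB2HSV); m=((hsv[...,0]<8)|(hsv[...,0]>172))&(hsv[...,1]>150)&(hsv[...,2]>90)
m[:150]=0;m[260:]=0;m[:,:220]=0;m[:,300:]=0
v,u=np.nonzero(m);q=np.c_[u,v]; vx,vy,x0,y0=cv2.fitLine(q.astype(np.float32),cv2.DIST_L2,0,.01,.01).ravel()
a=w2j(onz(t,x0,y0,.112));print('red centroid',a,len(u),'dir from stud',np.arctan2(-(a[1]+.038),-(a[0]+.032)))
# strap side directions: nut -> stud plane
E
```

```text
nut [ 0.03027157 -0.03854026  0.071     ] angle -0.008675653751912786
bar far end/stop edge [ 0.02849076 -0.05871409  0.036     ] near end [0.03560827 0.08480478 0.036     ]
lever end [-0.09798195 -0.03393175  0.11      ]
lever end [-0.098093   -0.03551342  0.12      ]
lever end [-0.09820406 -0.0370951   0.13      ]
red centroid [-0.07605783 -0.03701266  0.112     ] 99 dir from stud -0.02240631855186303
```

The strap is across the bar: the nut is at jig (30,-38.5) and the angle is about 0. The bar's end is at y≈-59 and the lever is up. Now I move above the lever.

```bash
python3 - <<'E'
from h import *
s,p,M=toolA(); a=np.arctan2(M[1,0],M[0,0]); print(w2j(p))
print(rows([(*j2w(-.077,.05,.175),JY),(*j2w(-.077,-.038,.175),JY)],p,a))
E
```

```text
[0.03479437 0.08757095 0.16783068]
[[-38, -112, -7, 90, 0], [-126, -112, -7, 90, 0]]
```

Request:
move_arm(steps=[[-38,-112,-7,20,0],[-38,-112,-7,40,0],[-38,-112,-7,60,0],[-80,-112,-7,80,0],[-126,-112,-7,90,0],[-126,-112,-7,90,0],[-126,-112,-7,90,0],[-126,-112,-7,90,0],[-126,-112,-7,90,0],[-126,-112,-7,90,0],[-126,-112,-7,90,0],[-126,-112,-7,90,0],[-126,-112,-7,90,0],[-126,-112,-7,90,0]])

```text
time: 15.15
tool_pos: [0.4601, 0.0966, 0.175]
tcp_rot: [3.11, 0.446, -0.001]
wrist_force: [0.8, -1.1, 0.1]
width: 0.003
```

```bash
python3 - <<'E'
from h import *
for n,b in(('top',(155,265,165,325)),('scene',(190,290,220,380))):
    c=cam(n); im=c['pixels'][:,:,::-1][b[0]:b[1],b[2]:b[3]]
    cv2.imwrite('pics/%s8.png'%n,cv2.resize(im,None,fx=5,fy=5,interpolation=cv2.INTER_CUBIC))
s,p,M=toolA(); a=np.arctan2(M[1,0],M[0,0]); print(s['time'],w2j(p),a-JY,s['wrist_force'],s['q'])
print(rows([(*j2w(-.077,-.038,.175),JY),(*j2w(-.077,-.038,.08),JY)],p,a))
E
```

```text
15.25 [-0.07725186 -0.03784856  0.17518817] -0.000931140373733208 [-0.72608803 -0.05980534 -1.10277608] [ 1.54612791e-01 -8.52545554e-02  2.08945282e+00 -7.96566054e-05
  1.13759239e+00  1.44037370e+00]
[[0, 0, 0, 0, 0], [0, 0, 95, 0, 0]]
```

View pics/scene8.png

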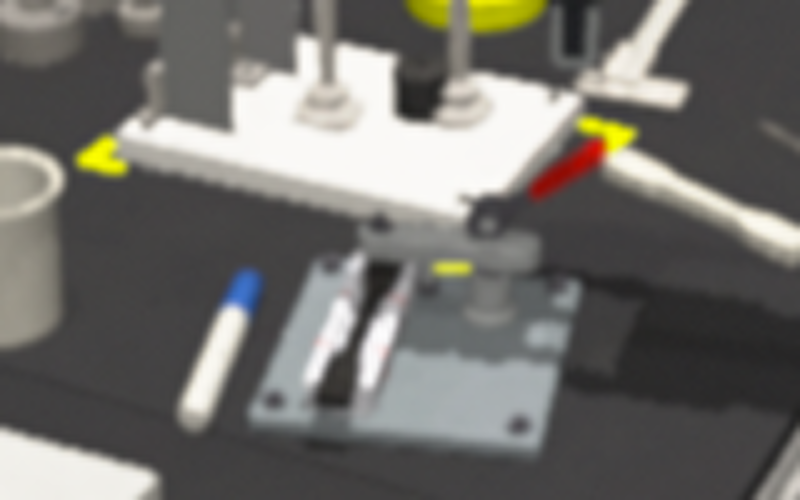

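The finger tips at (575,60) are above the paddle, so I press down.

Request:
move_arm(steps=[[0,0,15,0,0],[0,0,28,0,0],[0,0,36,0,0],[0,0,41,0,0],[0,0,46,0,0],[0,0,51,0,0],[0,0,56,0,0],[0,0,60,0,0],[0,0,64,0,0],[0,0,68,0,0],[0,0,72,0,0],[0,0,76,0,0],[0,0,80,0,0],[0,0,84,0,0],[0,0,87,0,0],[0,0,90,0,0],[0,0,90,0,0],[0,0,90,0,0]])

```text
time: 17.05
tool_pos: [0.4603, 0.0972, 0.0849]
tcp_rot: [-3.11, -0.445, -0.001]
wrist_force: [0.5, -0.9, -0.8]
width: -0.003
```

```bash
python3 - <<'E'
from h import *
for n,b in(('top',(155,265,165,325)),('scene',(190,290,220,380))):
    c=cam(n); im=c['pixels'][:,:,::-1][b[0]:b[1],b[2]:b[3]]
    cv2.imwrite('pics/%s9.png'%n,cv2.resize(im,None,fx=5,fy=5,interpolation=cv2.INTER_CUBIC))
s,p,M=toolA(); a=np.arctan2(M[1,0],M[0,0]); print(s['time'],w2j(p),a-JY,s['wrist_force'])
E
```

```text
17.15 [-0.07688479 -0.0376374   0.08512388] -0.001424409856202291 [-0.42327436  0.5826034   0.36087444]
```

View pics/scene9.png

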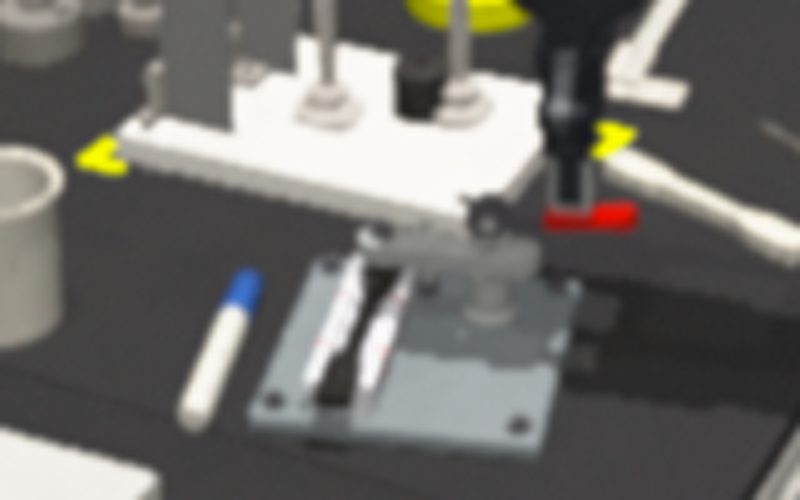

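The lever is almost level, at (590,215). Now I push to its limit.

Request:
move_arm(steps=[[0,0,1,0,0],[0,0,2,0,0],[0,0,4,0,0],[0,0,5,0,0],[0,0,5,0,0],[0,0,5,0,0]])

```text
time: 17.75
tool_pos: [0.46, 0.097, 0.0811]
tcp_rot: [3.11, 0.446, -0.001]
wrist_force: [-4.3, -1.2, 8.8]
width: 0.0
```

```bash
python3 - <<'E'
from h import *
s,p,M=toolA(); print(s['time'],w2j(p),s['wrist_force'])
E
```

```text
17.75 [-0.07736693 -0.03768704  0.08107144] [-4.29088281 -1.2059264   8.79745047]
```

Request:
move_arm(steps=[[0,0,1,0,0],[0,0,2,0,0],[0,0,3,0,0],[0,0,3,0,0],[0,0,3,0,0]])

```text
time: 18.25
tool_pos: [0.4599, 0.0969, 0.0802]
tcp_rot: [3.109, 0.446, -0.003]
wrist_force: [-11.2, -3.0, 25.9]
width: -0.001
```

```bash
python3 - <<'E'
from h import *
s,p,M=toolA(); print(s['time'],w2j(p),s['wrist_force'])
E
```

```text
18.25 [-0.07752588 -0.03773794  0.08017915] [-11.19194269  -3.01485284  25.8817029 ]
```

The force rises to 26 N with little motion, so the lever is at its limit. I'll retreat and check.

Request:
move_arm(steps=[[0,0,-3,0,0],[0,0,-10,0,0],[0,0,-50,0,0],[0,0,-100,0,0],[-60,0,-110,0,0],[-60,0,-110,0,0],[-60,0,-110,0,0],[-60,0,-110,0,0]])

```text
time: 19.05
tool_pos: [0.4027, 0.0803, 0.1867]
tcp_rot: [-3.11, -0.445, -0.0]
wrist_force: [0.2, -0.9, -0.2]
width: -0.003
```

```bash
python3 - <<'E'
from h import *
for n,b in(('top',(155,265,165,325)),('scene',(190,290,220,380))):
    c=cam(n); np.savez('pics/%s10.npz'%n,**c); im=c['pixels'][:,:,::-1][b[0]:b[1],b[2]:b[3]]
    cv2.imwrite('pics/%s10.png'%n,cv2.resize(im,None,fx=5,fy=5,interpolation=cv2.INTER_CUBIC))
s,p,M=toolA(); print(s['time'],w2j(p),s['wrist_force'])
for phi in(.05,.12,.2):
  P=lambda r:j2w(-.032-r*np.cos(phi),-.038,.0745+r*np.sin(phi))
  c=load('pics/scene10.npz'); print(phi,[((np.array(proj(c,P(r)))-[220,190])*5+2).round(0) for r in(0,.03,.083)])
E
```

```text
19.15 [-0.13680587 -0.03756118  0.18648546] [-0.03739097  0.13911987 -0.3900941 ]
0.05 [array([490., 220.]), array([543., 222.]), array([639., 227.])]
0.12 [array([490., 220.]), array([543., 219.]), array([638., 217.])]
0.2 [array([490., 220.]), array([542., 215.]), array([637., 207.])]
```

View pics/scene10.png

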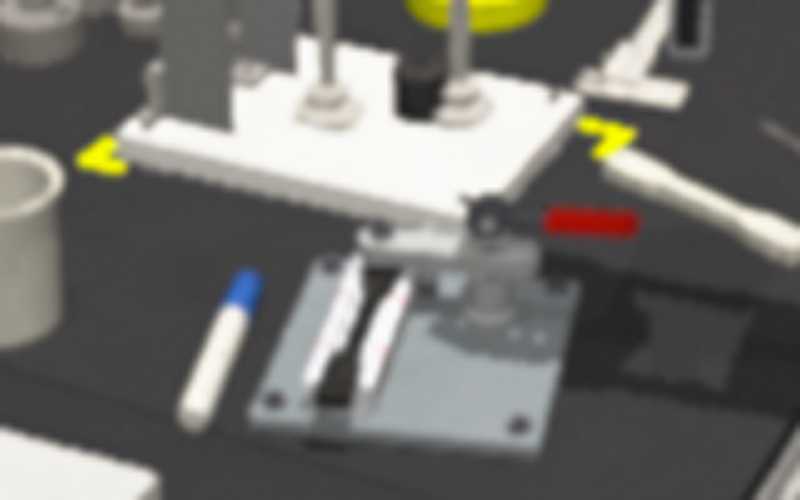

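View pics/top10.png

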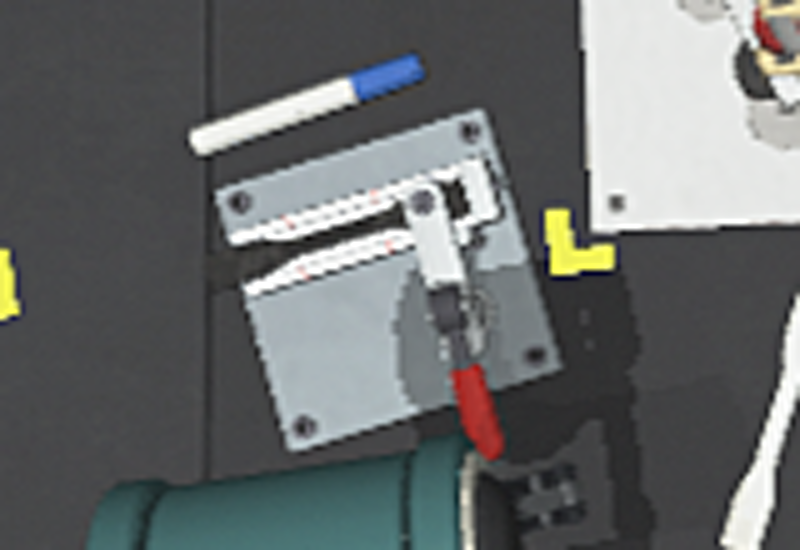

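```bash
python3 - <<'E'
from h import *
c=load('pics/scene10.npz')
hsv=cv2.cvtColor(c['pixels'],cv2.COLOR_RGB2HSV); m=((hsv[...,0]<8)|(hsv[...,0]>172))&(hsv[...,1]>150)
m[:,:315]=0;m[:,365:]=0;m[:220]=0;m[:,:]&=True;m[245:]=0
# saturation-weighted row centre per column
cols=np.nonzero(m.sum(0)>1)[0]; v=[np.average(np.arange(225,242),weights=np.clip(c['pixels'][225:242,u,0].astype(float)-c['pixels'][225:242,u,1]-10,0,None)) for u in cols]
print(cols,np.round(v,2)); k=np.polyfit(cols[1:-1],v[1:-1],1); print('slope',k)
for phi in(.02,.05,.08,.12,.16):
  P=lambda r:np.array(proj(c,j2w(-.032-r*np.cos(phi),-.038,.0745+r*np.sin(phi))))
  a,b=P(.035),P(.078); print(phi,(b-a)[1]/(b-a)[0],a.round(1),b.round(1))
t=load('pics/top10.npz'); f=lambda u,v:(165+(u-2)/5,155+(v-2)/5)
n=w2j(onz(t,*f(423,201),.066)); print('nut',n,np.arctan2(n[1]+.038,n[0]+.032))
print('bar/stop',w2j(onz(t,*f(467,198),.036)))
E
```

```text
[329 330 331 332 333 334 335 336 337 338 339 340 341 342 343 344 345 346
 347] [233.83 233.63 233.58 233.62 233.68 233.73 233.8  233.86 233.9  233.96
 234.05 234.13 234.18 234.24 234.31 234.35 234.32 234.24 234.27]
slope [5.25332758e-02 2.16219332e+02]
0.02 0.07332469995637153 [330.1 234.4] [345.6 235.6]
0.05 0.04707498418786588 [330.  234.1] [345.6 234.8]
0.08 0.02075341396610755 [330.  233.8] [345.5 234.1]
0.12 -0.01453676591130583 [330.  233.3] [345.5 233.1]
0.16 -0.05015623136644862 [329.9 232.9] [345.3 232.1]
nut [ 0.03040836 -0.03934659  0.066     ] -0.021573681751460398
bar/stop [ 0.02849076 -0.05871409  0.036     ]
```

```bash
python3 - <<'E'
from h import *
print(bot.finish_job()); print(bot.read_state()['time'])
E
```

```text
the job is handed in; nothing more can be done
None
the job is handed in; nothing more can be done
```

The bar is clamped and the job is handed in, at about 19.2 s of the 58 s allowed. I pushed the bar home against the end stop, swung the strap across it to the stop pin, then pressed the cam lever down, all with the shut fingers, and backed clear.

**Last checks**
- **Bar:** its far end measured at y ≈ -59 mm in the jig's frame, where the stop face is at -60. Under a 15 N push the finger no longer moved.
- **Strap:** the nut measured at about (30, -39) mm in the jig's frame. That puts the angle at -0.02 to -0.01 rad, which is zero within measuring error.
- **Lever:** it measured about 0.045 rad above level, so the joint is near 0.70. It took 26 N at the limit.
- **Robot and bench:** the arm was clear of everything, with wrist force about 0. The marker looked unmoved; I did not measure the other bench items at the end, but the arm stayed clear of them.

**Not fully confirmed**
- The foot's grip force could not be measured directly. I infer it from the lever being fully down.
- The strap's end position kept giving slightly under load, about 0.8 mm from 14 to 19 N, where the bar's stop had been rigid. I took this as a soft stop.
- At home the finger stood about 2 mm from where the calibration predicted, which is within the camera tolerance.

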